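# Fish out the reel clip and snap it onto the winder spindle

## Robot

A 7-joint arm with a two-finger parallel gripper is mounted at the origin on the work surface. World frame = base frame: x ahead of the robot, y to its left, z up, the work surface at z = 0. Lengths are in m, angles in rad, forces in N, time in s.
With the tool pointing down it reaches from about 0.425 to 0.825 m from the base axis. Payload 3.6 kg.
Tool frame: the origin (TCP) lies on the centre line of the jaws, within the pads' length; the fingertips stand 14 mm ahead of it and the grasp point (between the pads) lies 5 mm behind it (r.tip_extent is the distance from the TCP to the fingertips, in m); y points along the fingers, z is the direction in which the jaws open and shut, and the axes are right-handed (so a half turn about y gives the same grasp; the last joint's range is limited). The gripper opens to 93 mm and grips with 3 to 60 N. Pads are 15 mm wide; open, the fingers measure 128 mm over their backs; the gripper's body (75 mm by 188 mm) begins 65 mm behind the grasp point.
Start: joints at [-1.22, 0.615, -0.013, 1.423, 0.008, 1.103, -0.04], TCP at [0.239, 0.604, 0.233] pointing down, gripper open.
Joint ranges: [-3.12, 3.12], [-0.3, 2.06], [-1.34, 1.32], [0.26, 2.42], [-1.36, 4.5], [0.01, 1.98], [-2.84, 2.84]. Speed limits (rad/s): [2.79, 2.79, 3.14, 3.14, 3.14, 3.14, 3.14].

## Interface

Orientations are given as a unit quaternion [x, y, z, w].
In Python, from workcell import r gives the robot as it stands. The module is installed in compiled form; this text tells all that it offers.
- The arm moves only by the shell command python3 -m handwheel 'ROWS' [FORCE]. ROWS is JSON, one flat list of numbers, 7 for each row, row after row: the turn, a rotation vector about the tool's x, y, z in rad, then the shift along the tool's x, y, z in m, then the gripper's target within -1 to 1 (fully open at 1, half-way at 0, shut at -1). A call has 1 to 20 rows; each row shifts and turns the pose as measured when the row begins, along the tool's axes as they then stand; what a row does not reach is not made up. A row lasts 1/8 s, in which the tool goes at most 62.5 mm and 10.7 degrees, less where a joint would pass 70% of its speed; a pose out of reach is approached as far as the arm can. A call with a gripper value outside its range is refused whole. The fingers move at their own pace and stop on an object; FORCE is the grip in N (left out, the last holds). Time passes only in rows, so rows that do not move let the fingers close. It gives the time, the measured TCP pose, the force and the opening at its end, in the units of the state.
- r.observe(): the state, without advancing time (a new reading comes with each control period).
- r.grab_frame(name): name is "side" or "top"; returns a dict with "pixels" (480x640x3 uint8, red, green, blue), "fx", "fy", "cx", "cy" (pixels), "dist" ([k1, k2, p1, p2, k3] as OpenCV has them; the pictures are not rectified), "world_to_cam" (4x4, takes a point from world to camera coordinates). Camera axes: x right, y down, z forward; pixel columns grow to the right and rows downward; lengths in m; the calibration is good to about 2 mm. A picture is of the moment at which its call begins. There is no depth.
- r.hand_in(): hands the job in, once; it reports no verdict.
The state is a dict: "time": time; "qpos": joint angles; "joint_velocities": joint speeds; "joint_torque": joint torques, N m; "tcp_pos": TCP position; "eef_rot": TCP orientation; "wrist_force": force on the tool from outside, world axes, zero at the start; "ft_torque": the same for the moment, N m; "gripper_width": finger opening in m.
Only numpy, scipy, OpenCV 4.12 (cv2) and the standard library are available. Lean on these libraries where they do the work, as an engineer would, in place of code of your own. Each camera call takes 0.05 s, during which the arm holds its last target.

## Task

The orange retaining clip of the bench cable winder has slid under the low wire rack. Draw it out with the red-handled hook and lay the hook back down on the bench. Then pick up the clip and push it sideways onto the groove of the winder's spindle, just above the reel, until it snaps fully home and lies flat on the reel; leave the flask, the roll of tape and the torch where they are.

Things in the scene. Friction and masses are not known exactly. Their poses are not given: they have to be found in the camera images.
- clip_grip (a point): Centre of the grip block of the loose, flat orange clip (85 g, 106 mm long, 36 wide, 8 thick). x: towards the jaws, z up. Block: 35 mm (x) by 14 (y), 30 tall; this point 15 over the underside. Block front face x +17.5, bore centre +62.5, jaw tips +88. Ahead of that face the clip is only 8 tall, so a bar 10 to 25 mm up can catch the face. At the start the block's end points at the rack's front.
- clip_bore (a point): Centre of the clip's bore, on its underside; x points out of its mouth, z up. Two sprung arms: mouth 30 mm at the tips, 14 mm throat between round noses 10 mm ahead of the bore centre, bore 22 mm. A push of 5 to 15 N along x spreads the arms 3 mm each over the 20 mm groove. Fully home, its seat 11 mm behind the bore centre is at the shaft.
- spindle_seat (a point): On the winder's fixed upright spindle axis (z), level with the flat top of the reel's black upper flange (radius 105 mm, grey middle), 138 mm over the bench. Groove 20 mm diameter from here to 16 mm above; over it the head, 30 mm diameter, top 46 mm above here. The reel turns with drag. Base 240 mm square, 12 high. The clip may come from any side. Winder and rack may swap sides.
- hook_grip (a point): Grip point on the red handle of the loose hook (130 g, 200 mm long), half-way up, 13 mm over the bench as it lies. Handle x -30 to +60 mm, 20 wide (y), 26 tall. x along the shank, z up. The 8 mm steel shank leaves the handle's front, is 8 mm below this point from x 85 to 166, bends square to +y for 40 mm, then returns 10 mm towards the handle.
- hook_bend (a point): Middle of the hook's cross bar (8 mm bar along y), at x 166, y 20, z -8 mm from hook_grip, same axes. The pocket on its handle side, between shank and return, is 32 mm wide and centred here.
- rack: Low black wire rack, fixed, 300 mm wide (y), 250 deep (x), 72 high, a blue box on its back (top at 100). Origin on the bench under the middle of its front edge; x points under the rack, z up. 62 mm clear beneath, open between four corner legs (y +-150, x 0 and 250 mm). The clip starts wholly beneath, its block's end 25 mm or more behind the front edge, out of the gripper's reach.
- flask: Steel drinking flask, 68 mm diameter, 180 mm tall, standing upright; origin at the centre of its underside. Bystander.
- tape: Roll of red tape, 100 mm diameter, 24 mm tall, lying flat; origin at the centre of its underside. Bystander.
- torch: Black torch, 127 mm long, 34 mm head, lying along its x; origin under its middle on the bench. Bystander.
There are look-alikes about, which are no part of the job. Leave any turquoise look-alike of the part that bears hook_grip alone.

How it is judged:
By the outcome, as a careful person would: the job done as asked, in the order asked, and still so for the second after the job is handed in, with the robot touching nothing.
It also fails if it takes over 58 s, if anything falls off the work surface, if the arm or the gripper's body presses on something with over 40 N, if the wrist force passes 120 N, or if a joint passes its speed limit or range.

## Working session

There is one attempt and no reset: what is moved stays moved. The work goes in short steps, Python scripts to look and compute and a shell command to move; the robot and the scene stay as the last step left them, time stands still between calls to the robot, and variables do not carry over. Pictures are saved under pics/ and viewed, and the job is handed in when it is done.

```bash
mkdir -p pics; ls
cat > h.py <<'E'
import numpy as np, cv2, json, pickle
from workcell import r
from scipy.spatial.transform import Rotation as R
def snap(n,f):
    d=r.grab_frame(n); cv2.imwrite('pics/'+f+'.png',d['pixels'][:,:,::-1]); pickle.dump(d,open('pics/'+f+'.pkl','wb')); return d
def load(f): return pickle.load(open('pics/'+f+'.pkl','rb'))
def K(d): return np.array([[d['fx'],0,d['cx']],[0,d['fy'],d['cy']],[0,0,1.]])
def ray(d,uv):
    p=cv2.undistortPoints(np.array([[uv]],float),K(d),np.array(d['dist'],float))[0,0]
    T=np.array(d['world_to_cam']); Rm=T[:3,:3]; o=-Rm.T@T[:3,3]
    v=Rm.T@np.array([p[0],p[1],1]); return o,v/np.linalg.norm(v)
def onz(d,uv,z):
    o,v=ray(d,uv); return o+v*(z-o[2])/v[2]
def tri(d1,u1,d2,u2):
    o1,v1=ray(d1,u1); o2,v2=ray(d2,u2)
    A=np.stack([v1,-v2],1); s=np.linalg.lstsq(A,o2-o1,rcond=None)[0]
    a=o1+s[0]*v1;b=o2+s[1]*v2; return (a+b)/2,np.linalg.norm(a-b)
def proj(d,P):
    T=np.array(d['world_to_cam']); rv=cv2.Rodrigues(T[:3,:3])[0]
    return cv2.projectPoints(np.array(P,float).reshape(-1,3),rv,T[:3,3],K(d),np.array(d['dist'],float))[0][:,0]
E
python3 - <<'E'
from h import *
for n in ('side','top'):
    d=snap(n,n+'0'); T=np.array(d['world_to_cam']); print(n,d['fx'],d['dist'],-T[:3,:3].T@T[:3,3],T[:3,:3])
s=r.observe(); print({k:np.round(v,3) for k,v in s.items()},r.tip_extent)
print(R.from_quat(s['eef_rot']).as_matrix().round(3))
E
```

```text
pics
side 505.5729429677644 [-0.08076203  0.          0.          0.          0.        ] [-0.13567595  1.07460236  1.12183542] [[-0.86175339 -0.50719705  0.0114995 ]
 [-0.32663945  0.53734809 -0.77753694]
 [ 0.38818521 -0.67380129 -0.62873211]]
top 552.1336530919544 [0.04526183 0.         0.         0.         0.        ] [ 0.39578446 -0.00748137  1.58495332] [[-0.02029426 -0.999775    0.00617238]
 [-0.99738943  0.01981714 -0.06943773]
 [ 0.06929979 -0.00756545 -0.99756719]]
{'time': np.float64(0.1), 'qpos': array([-1.22 ,  0.616, -0.013,  1.425,  0.008,  1.103, -0.04 ]), 'joint_velocities': array([-0.001, -0.001,  0.   , -0.005,  0.001, -0.001, -0.   ]), 'joint_torque': array([ 1.0000e-03, -4.6004e+01,  2.1000e-01, -1.6624e+01, -6.1000e-02,
        1.7000e-02,  0.0000e+00]), 'tcp_pos': array([0.239, 0.604, 0.232]), 'eef_rot': array([ 0.695, -0.133,  0.132, -0.694]), 'wrist_force': array([-0.05 , -0.276,  0.302]), 'ft_torque': array([ 0.023,  0.01 , -0.002]), 'gripper_width': np.float64(0.093)} 0.014
[[ 0.93  -0.001  0.368]
 [-0.368 -0.002  0.93 ]
 [ 0.    -1.    -0.002]]
```

View pics/side0.png

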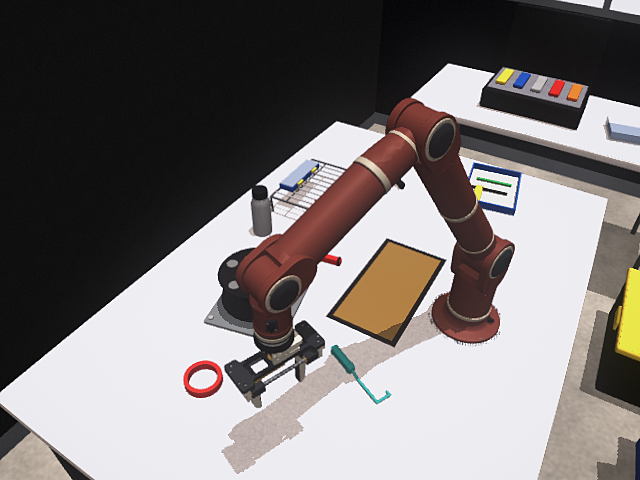

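View pics/top0.png

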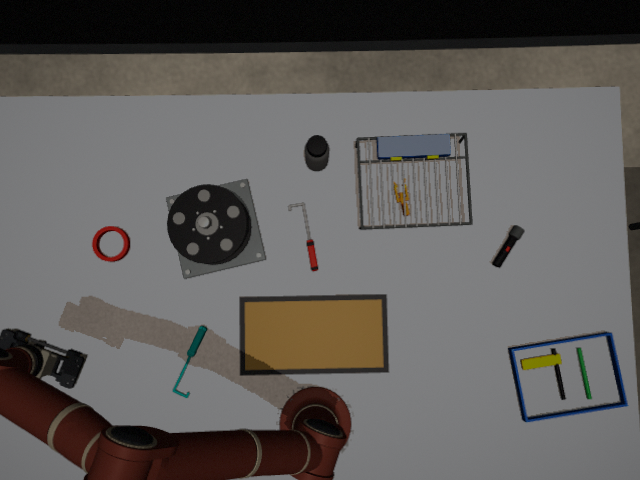

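Run:
```python
from h import *
i=cv2.imread('pics/top0.png')
a=cv2.resize(i[180:280,270:370],(500,500),interpolation=cv2.INTER_CUBIC)
b=cv2.resize(i[130:240,350:480],(0,0),fx=4.2,fy=4.2,interpolation=cv2.INTER_CUBIC)
cv2.imwrite('pics/c1.png',a); cv2.imwrite('pics/c2.png',b)
cv2.imwrite('pics/c3.png',cv2.resize(i[170:285,155:275],(0,0),fx=5,fy=5,interpolation=cv2.INTER_CUBIC))
d=load('top0')
for n,uv,z in [('handle back',(314,270),.013),('handle front',(310,241),.013),('corner',(304,206),.005),('hooktip',(291,207),.005),('reelhead',(204,222),.184),('rackFL',(361,229),.07),('rackFR',(472,223),.07),('rackBL',(357,138),.072),('rackBR',(466,133),.07),('flask',(317,165),0),('tape',(111,244),.024),('torch',(508,247),.017)]:
    print(n,onz(d,uv,z).round(3))
```

```text
handle back [ 0.427 -0.007  0.013]
handle front [0.51  0.003 0.013]
corner [0.612 0.018 0.005]
hooktip [0.61  0.056 0.005]
reelhead [0.552 0.27  0.184]
rackFL [ 0.537 -0.138  0.07 ]
rackFR [ 0.547 -0.444  0.07 ]
rackBL [ 0.79  -0.134  0.072]
rackBR [ 0.799 -0.437  0.07 ]
flask [ 0.732 -0.021  0.   ]
tape [0.512 0.562 0.024]
torch [ 0.482 -0.558  0.017]
```

View pics/c1.png

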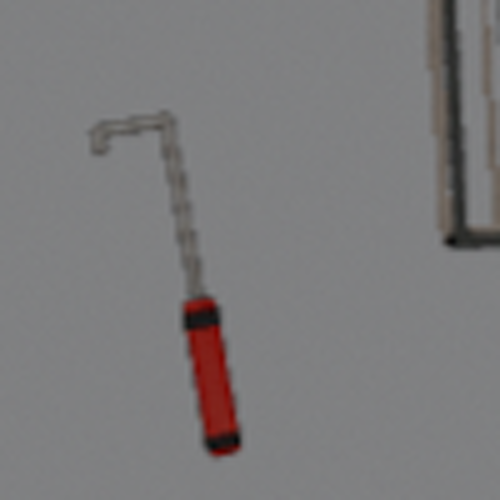

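View pics/c2.png

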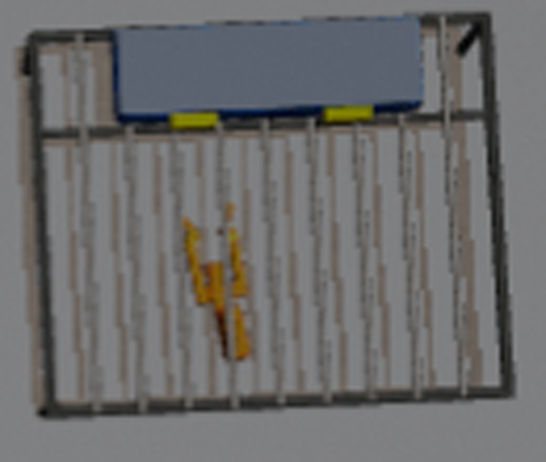

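View pics/c3.png

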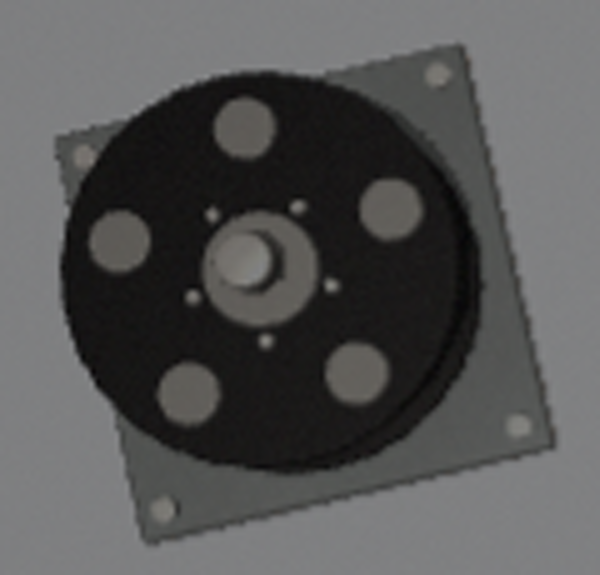

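```bash
cat >> h.py <<'E'
def go(pos,yaw=None):
    """remaining move to tool-down pose; yaw=world heading of tool x in deg"""
    s=r.observe(); Rm=R.from_quat(s['eef_rot']).as_matrix()
    p=np.array(s['tcp_pos'])
    if yaw is not None:
        c,sn=np.cos(np.radians(yaw)),np.sin(np.radians(yaw))
        G=np.array([[c,0,-sn],[sn,0,c],[0,-1,0]]).astype(float)
        rv=R.from_matrix(Rm.T@G).as_rotvec()
        print('rotvec(tool)',rv.round(4),'rows',np.ceil(np.degrees(np.linalg.norm(rv))/10.5))
        print(' shift after turn',(G.T@(np.array(pos)-p)).round(4))
    sh=Rm.T@(np.array(pos)-p)
    print(' shift now',sh.round(4),'rows',np.linalg.norm(sh)/.06,'yaw now',np.degrees(np.arctan2(Rm[1,0],Rm[0,0])).round(2),'tcp',p.round(4),'F',np.round(s['wrist_force'],1),'w',round(float(s['gripper_width']),4),'t',s['time'],'q',np.round(s['qpos'],2))
E
python3 - <<'E'
from h import *
d=load('top0')
for n,uv,z in [('back',(315,271),.013),('front',(310,239.6),.013),('corner',(303.8,204),.005),('end',(289.5,207),.005),('tips',(399.8,180.5),.008),('tipL',(394.5,182),.008),('tipR',(404.8,178.8),.008),('blockend',(406.7,215.2),.02)]: print(n,onz(d,uv,z).round(4))
go([.452,-.003,.10],7.7)
E
```

```text
back [ 0.4246 -0.0095  0.013 ]
front [0.5144 0.003  0.013 ]
corner [0.6182 0.0189 0.005 ]
end [0.6103 0.0603 0.005 ]
tips [ 0.6805 -0.2592  0.008 ]
tipL [ 0.6765 -0.2438  0.008 ]
tipR [ 0.6852 -0.2737  0.008 ]
blockend [ 0.5781 -0.274   0.02  ]
rotvec(tool) [ 0.0023 -0.5111 -0.0006] rows 3.0
 shift after turn [ 0.1299  0.1316 -0.6299]
 shift now [ 0.4214  0.1327 -0.4855] rows 10.94048966659373 yaw now -21.58 tcp [0.2389 0.6038 0.2316] F [-0.1 -0.3  0.3] w 0.0932 t 0.1 q [-1.22  0.62 -0.01  1.42  0.01  1.1  -0.04]
```

```bash
python3 -m handwheel '[0,-0.17,0,0.03,0,-0.03,1, 0,-0.17,0,0.03,0,-0.04,1, 0,-0.17,0,0.02,0,-0.055,1, 0,0,0,0.01,0,-0.058,1, 0,0,0,0.01,0,-0.058,1, 0,0,0,0.01,0,-0.058,1, 0,0,0,0.005,0,-0.058,1, 0,0,0,0.005,0,-0.058,1, 0,0,0,0,0,-0.058,1]' 40
python3 - <<'E'
from h import *
go([.453,-.005,.10],7.7)
E
```

```text
time: 1.23
tcp_pos: [0.3908, 0.1146, 0.2287]
eef_rot: [0.706, 0.055, -0.057, -0.703]
wrist_force: [1.4, 0.1, -0.1]
gripper_width: 0.0931
rotvec(tool) [ 0.0043  0.0247 -0.0036] rows 1.0
 shift after turn [ 0.0456  0.1287 -0.1269]
 shift now [ 0.043   0.1291 -0.1274] rows 3.1065374195709032 yaw now 9.12 tcp [0.3908 0.1146 0.2287] F [ 1.4  0.1 -0.1] w 0.0931 t 1.225 q [-0.28  0.25 -0.08  2.07  0.03  0.82  1.35]
```

Run:
```python
from h import *
snap('side','side1')
i=cv2.imread('pics/side1.png'); cv2.imwrite('pics/side1z.png',cv2.resize(i[130:330,190:430],(0,0),fx=3.3,fy=3,interpolation=cv2.INTER_CUBIC))
```

```text
(no output)
```

View pics/side1z.png

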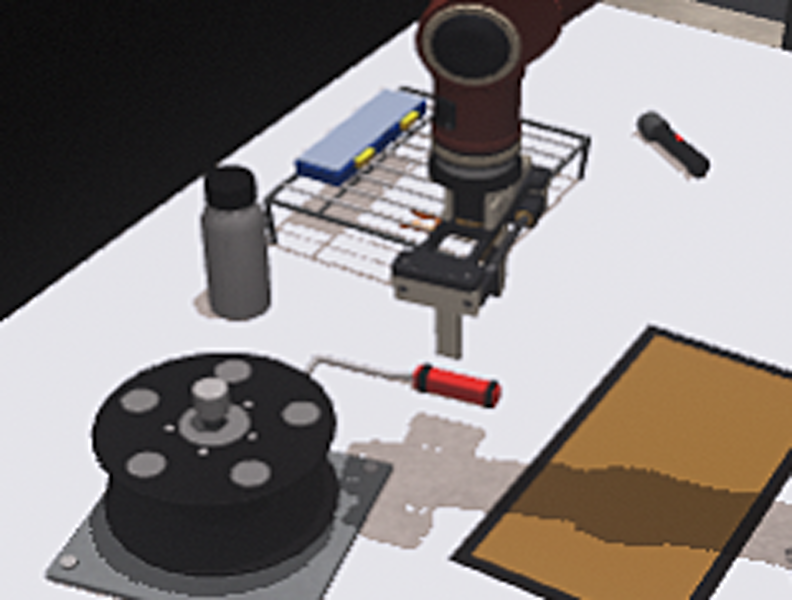

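Run:
```python
from h import *
t=load('top0'); s=load('side1')
for n,a,b in [('hback',(315,270.5),(340,261.7)),('hfront',(310,239.8),(316.7,256)),('head',(203,221.6),(253.6,258.3)),('hub',(207.2,223.8),(254.5,272))]:
    p,e=tri(t,a,s,b); print(n,p.round(4),round(e,4))
print(onz(t,(203,221.6),.184),onz(t,(207.2,223.8),.138),onz(s,(253.6,258.3),.184),onz(s,(254.5,272),.138))
```

```text
hback [ 0.4277 -0.0087  0.0071] 0.0035
hfront [0.5135 0.0024 0.0012] 0.0028
head [0.5528 0.2733 0.1812] 0.0005
hub [0.5535 0.2733 0.1284] 0.0014
[0.55274865 0.27284901 0.184     ] [0.55189059 0.27112406 0.138     ] [0.55058766 0.27554285 0.184     ] [0.54762112 0.28130399 0.138     ]
```

```bash
python3 -m handwheel '[0,0.02,0,0.022,0.03,-0.05,1, 0,0,0,0.02,0.04,-0.05,1, 0,0,0,0,0.04,-0.026,1, 0,0,0,0,0,0,1]' 40
python3 - <<'E'
from h import *
go([.454,-.005,.016],8)
E
```

```text
time: 1.78
tcp_pos: [0.4468, -0.0094, 0.1238]
eef_rot: [0.71, 0.042, -0.043, -0.702]
wrist_force: [0.0, 0.2, 1.3]
gripper_width: 0.0929
rotvec(tool) [ 0.0107 -0.0189 -0.0014] rows 1.0
 shift after turn [0.0078 0.1078 0.0034]
 shift now [0.0078 0.1077 0.0047] rows 1.8018270221206 yaw now 6.91 tcp [ 0.4468 -0.0094  0.1238] F [0.  0.2 1.3] w 0.0929 t 1.775 q [-0.02  0.47 -0.02  2.12  0.04  0.55  1.62]
```

```bash
python3 -m handwheel '[0.0107,-0.0189,0,0.007,0.03,0.004,1, 0,0,0,0,0.04,0,1, 0,0,0,0,0.026,0,1, 0,0,0,0,0.008,0,1,0,0,0,0,0,0,1]' 40
python3 - <<'E'
from h import *
go([.454,-.005,.0165],8)
E
```

```text
time: 2.4
tcp_pos: [0.4591, 0.0038, 0.0231]
eef_rot: [-0.703, -0.056, 0.049, 0.707]
wrist_force: [-0.0, 0.2, 0.8]
gripper_width: 0.0934
rotvec(tool) [-0.0041  0.0089  0.0115] rows 1.0
 shift after turn [-0.0063  0.0066 -0.008 ]
 shift now [-0.0064  0.0065 -0.008 ] rows 0.2027215281030285 yaw now 8.51 tcp [0.4591 0.0038 0.0231] F [-0.   0.2  0.8] w 0.0934 t 2.4 q [-0.03  0.68 -0.03  2.16  0.04  0.29  1.63]
```

```bash
python3 -m handwheel '[-0.004,0.009,0.0115,-0.006,0,-0.008,1, 0,0,0,0,0.0065,0,1,0,0,0,0,0,0,1]' 40
python3 - <<'E'
from h import *
go([.454,-.005,.0165],8)
E
```

```text
time: 2.78
tcp_pos: [0.4558, -0.0052, 0.0189]
eef_rot: [0.706, 0.051, -0.048, -0.705]
wrist_force: [0.2, 0.2, 1.0]
gripper_width: 0.0932
rotvec(tool) [ 0.0007 -0.0006  0.0045] rows 1.0
 shift after turn [-0.0018  0.0024  0.0004]
 shift now [-0.0018  0.0024  0.0004] rows 0.0502658082435917 yaw now 7.97 tcp [ 0.4558 -0.0052  0.0189] F [0.2 0.2 1. ] w 0.0932 t 2.775 q [-0.02  0.69 -0.02  2.17  0.04  0.28  1.63]
```

```bash
python3 -m handwheel '[0,0,0.0045,0,0.002,0,-1, 0,0,0,0,0,0,-1,0,0,0,0,0,0,-1,0,0,0,0,0,0,-1,0,0,0,0,0,0,-1]' 40
python3 - <<'E'
from h import *
go([.454,-.005,.0165],8)
E
```

```text
time: 3.4
tcp_pos: [0.456, -0.0052, 0.017]
eef_rot: [0.706, 0.049, -0.049, -0.705]
wrist_force: [-0.7, -0.0, -0.3]
gripper_width: 0.0479
rotvec(tool) [ 0.0006 -0.0008  0.0003] rows 1.0
 shift after turn [-0.002   0.0005  0.0005]
 shift now [-0.002   0.0005  0.0005] rows 0.03522616670326177 yaw now 7.95 tcp [ 0.456  -0.0052  0.017 ] F [-0.7 -0.  -0.3] w 0.0479 t 3.4 q [-0.02  0.69 -0.02  2.17  0.04  0.28  1.63]
```

```bash
python3 -m handwheel '[0,0,0,0,0,0,-1, 0,0,0,0,0,0,-1,0,0,0,0,0,0,-1,0,0,0,0,0,0,-1,0,0,0,0,0,0,-1]' 40
python3 - <<'E'
from h import *
d=load('top0')
tips=onz(d,(399.8,180.5),.008);be=onz(d,(406.7,215.2),.018)
c=cv2.imread('pics/side1.png');print(tips,be,np.degrees(np.arctan2(tips[1]-be[1],tips[0]-be[0])),np.linalg.norm((tips-be)[:2]))
for uv in [(361,228),(472,222)]: print(onz(d,uv,.07))
E
```

```text
time: 4.03
tcp_pos: [0.4559, -0.005, 0.017]
eef_rot: [0.706, 0.049, -0.049, -0.705]
wrist_force: [0.2, -0.3, 0.6]
gripper_width: 0.0198
[ 0.68051135 -0.25919511  0.008     ] [ 0.57836074 -0.27431467  0.018     ] 8.419363379128564 0.1032634864972145
[ 0.53936532 -0.13852525  0.07      ]
[ 0.54979981 -0.4442004   0.07      ]
```

```bash
python3 -m handwheel '[0,0,0,0,-0.03,0,-1, 0,0,0,0,-0.05,0,-1,0,0,0,0,-0.05,0,-1,0,0,0,0,0,0,-1]' 40
python3 - <<'E'
from h import *
go([.356,-.325,.14],8)
E
```

```text
time: 4.53
tcp_pos: [0.4548, -0.0053, 0.1491]
eef_rot: [0.706, 0.047, -0.051, -0.705]
wrist_force: [-0.9, -0.3, -2.3]
gripper_width: 0.0196
rotvec(tool) [ 0.0002 -0.001  -0.0048] rows 1.0
 shift after turn [-0.1423  0.0091 -0.3029]
 shift now [-0.142   0.0099 -0.303 ] rows 5.5795830749861635 yaw now 7.95 tcp [ 0.4548 -0.0053  0.1491] F [-0.9 -0.3 -2.3] w 0.0196 t 4.525 q [-0.01  0.44 -0.04  2.06  0.03  0.64  1.64]
```

```bash
python3 -m handwheel '[0,0,0,0,0,-0.04,-1, 0,0,0,-0.01,0,-0.055,-1,0,0,0,-0.02,0,-0.055,-1,0,0,0,-0.03,0,-0.055,-1,0,0,0,-0.03,0,-0.045,-1,0,0,0,-0.03,0,-0.03,-1,0,0,0,0,0,0,-1,0,0,0,0,0,0,-1]' 40
python3 - <<'E'
from h import *
go([.356,-.325,.14],8)
snap('top','top2')
i=cv2.imread('pics/top2.png'); cv2.imwrite('pics/top2z.png',cv2.resize(i[130:330,320:500],(0,0),fx=3,fy=3,interpolation=cv2.INTER_CUBIC))
E
```

```text
time: 5.52
tcp_pos: [0.3677, -0.3033, 0.1376]
eef_rot: [-0.701, -0.043, 0.058, 0.709]
wrist_force: [-0.4, -0.0, -1.9]
gripper_width: 0.0198
rotvec(tool) [-0.013   0.0034 -0.0209] rows 1.0
 shift after turn [-0.0147 -0.0024 -0.0199]
 shift now [-0.0148 -0.0023 -0.0198] rows 0.41359930745390117 yaw now 8.2 tcp [ 0.3677 -0.3033  0.1376] F [-0.4 -0.  -1.9] w 0.0198 t 5.525 q [ 0.67  0.49 -0.05  2.01  0.04  0.67  2.31]
```

View pics/top2z.png

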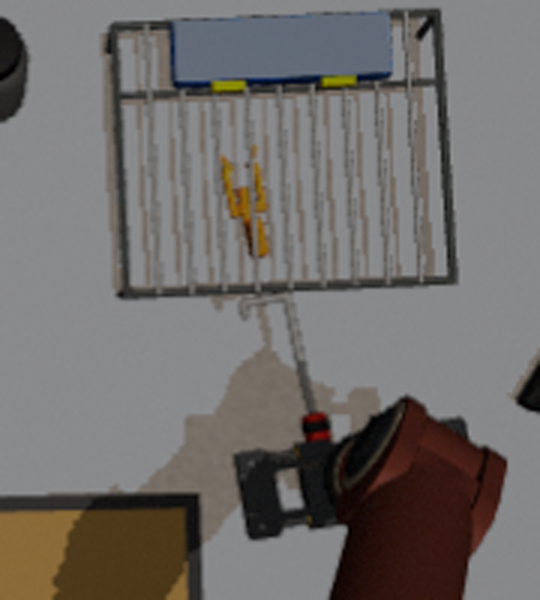

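Run:
```python
from h import *
d=load('top2')
for n,uv in [('corner',(415.8,230)),('cross end',(401.5,231.5)),('shank at handle',(424.5,267))]:
    print(n,onz(d,uv,.126).round(4))
s=r.observe();Rm=R.from_quat(s['eef_rot']).as_matrix();p=s['tcp_pos']
for o in [(.164,.012,0),(.164,.012,.036),(.164,.012,.02)]: print((p+Rm@np.array(o)).round(4), proj(d,p+Rm@np.array(o)))
```

```text
corner [ 0.5258 -0.2788  0.126 ]
cross end [ 0.5226 -0.2408  0.126 ]
shank at handle [ 0.4274 -0.2985  0.126 ]
[ 0.5295 -0.2798  0.1221] [[415.86532536 228.75649856]]
[ 0.5244 -0.2442  0.1226] [[402.5436387  230.93111687]]
[ 0.5266 -0.26    0.1224] [[408.46500859 229.96450534]]
```

```bash
python3 -m handwheel '[-0.013,0.0034,-0.02,-0.012,0,-0.02,-1, 0,0,0,0,0.03,0,-1,0,0,0,0,0.03,0,-1,0,0,0,0,0.022,0,-1,0,0,0,0,0,0,-1]' 40
python3 - <<'E'
from h import *
go([.359,-.325,.057],8)
E
```

```text
time: 6.2
tcp_pos: [0.3645, -0.3178, 0.0524]
eef_rot: [-0.704, -0.056, 0.055, 0.706]
wrist_force: [-0.1, 0.1, -1.3]
gripper_width: 0.0199
rotvec(tool) [-0.0026  0.0168  0.0019] rows 1.0
 shift after turn [-0.0064 -0.0046 -0.0063]
 shift now [-0.0065 -0.0046 -0.0062] rows 0.16848287865615336 yaw now 8.96 tcp [ 0.3645 -0.3178  0.0524] F [-0.1  0.1 -1.3] w 0.0199 t 6.2 q [ 0.7   0.64 -0.04  2.07  0.06  0.43  2.34]
```

```bash
python3 -m handwheel '[-0.0026,0.0168,0.002,0,-0.0046,-0.0062,-1, 0,0,0,0,0,0,-1,0,0,0,0.02,0,0,-1,0,0,0,0.025,0,0,-1,0,0,0,0,0,0,-1]' 40
python3 - <<'E'
from h import *
go([.4728,-.3089,.057],8)
E
```

```text
time: 6.82
tcp_pos: [0.4139, -0.3185, 0.0617]
eef_rot: [0.707, 0.052, -0.047, -0.704]
wrist_force: [0.2, -0.2, -2.0]
gripper_width: 0.0201
rotvec(tool) [0.0054 0.0005 0.0054] rows 1.0
 shift after turn [0.0597 0.0047 0.0013]
 shift now [0.0596 0.005  0.0013] rows 0.9977208949175557 yaw now 8.03 tcp [ 0.4139 -0.3185  0.0617] F [ 0.2 -0.2 -2. ] w 0.0201 t 6.825 q [ 0.63  0.66 -0.03  1.97  0.04  0.51  2.29]
```

```bash
python3 -m handwheel '[0.005,0,0.005,0.015,0.004,0.001,-1, 0,0,0,0.02,0,0,-1,0,0,0,0.022,0,0,-1,0,0,0,0,0,0,-1]' 40
python3 - <<'E'
from h import *
go([.4728,-.3089,.057],8)
snap('top','top3');snap('side','side3')
i=cv2.imread('pics/top3.png'); cv2.imwrite('pics/top3z.png',cv2.resize(i[160:300,350:480],(0,0),fx=4,fy=4,interpolation=cv2.INTER_CUBIC))
E
```

```text
time: 7.32
tcp_pos: [0.4699, -0.3099, 0.0578]
eef_rot: [-0.705, -0.048, 0.049, 0.706]
wrist_force: [-0.5, -0.8, -1.7]
gripper_width: 0.0197
rotvec(tool) [-0.0004 -0.0027 -0.0022] rows 1.0
 shift after turn [0.003  0.0008 0.0006]
 shift now [0.003  0.0008 0.0006] rows 0.05242369817979323 yaw now 7.84 tcp [ 0.4699 -0.3099  0.0578] F [-0.5 -0.8 -1.7] w 0.0197 t 7.325 q [ 0.56  0.71 -0.02  1.85  0.03  0.59  2.23]
```

View pics/top3z.png

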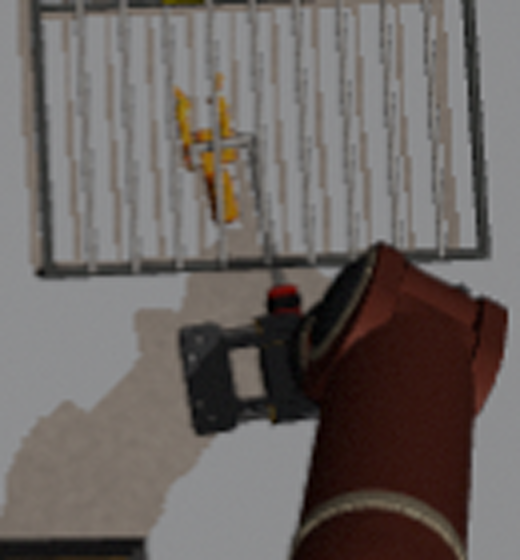

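View pics/side3.png

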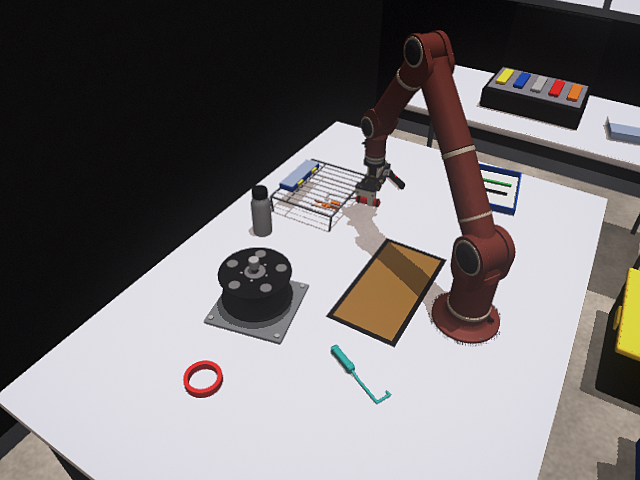

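```bash
python3 -m handwheel '[0,0,0,0.003,0.01,0,-1, 0,0,0,0,0.011,0,-1,0,0,0,0,0.007,0,-1,0,0,0,0,0,0,-1]' 40
python3 - <<'E'
from h import *
go([.4728,-.3089,.029],8)
E
```

```text
time: 7.92
tcp_pos: [0.4661, -0.3112, 0.0267]
eef_rot: [-0.705, -0.043, 0.05, 0.706]
wrist_force: [-0.0, -0.2, -1.1]
gripper_width: 0.0199
rotvec(tool) [-0.0026 -0.0091 -0.01  ] rows 1.0
 shift after turn [ 0.007  -0.0023  0.0014]
 shift now [ 0.0069 -0.0023  0.0014] rows 0.12406657666484634 yaw now 7.48 tcp [ 0.4661 -0.3112  0.0267] F [-0.  -0.2 -1.1] w 0.0199 t 7.925 q [ 0.56  0.76 -0.01  1.86  0.03  0.53  2.22]
```

```bash
python3 -m handwheel '[-0.0026,-0.009,-0.01,-0.006,-0.002,0,-1, 0,0,0,-0.012,0,0,-1,0,0,0,-0.015,0,0,-1,0,0,0,-0.015,0,0,-1,0,0,0,-0.015,0,0,-1,0,0,0,-0.015,0,0,-1]' 40
python3 - <<'E'
from h import *
go([.318,-.332,.029],8)
snap('top','top4')
i=cv2.imread('pics/top4.png'); cv2.imwrite('pics/top4z.png',cv2.resize(i[160:300,350:480],(0,0),fx=4,fy=4,interpolation=cv2.INTER_CUBIC))
E
```

```text
time: 8.68
tcp_pos: [0.384, -0.3234, 0.0298]
eef_rot: [0.706, 0.05, -0.049, -0.705]
wrist_force: [-0.3, -0.8, -1.9]
gripper_width: 0.0198
rotvec(tool) [0.002  0.     0.0019] rows 1.0
 shift after turn [-0.0665  0.0008  0.0007]
 shift now [-0.0665  0.0007  0.0007] rows 1.1088572794903149 yaw now 8.0 tcp [ 0.384  -0.3234  0.0298] F [-0.3 -0.8 -1.9] w 0.0198 t 8.675 q [ 0.68  0.7  -0.03  2.04  0.05  0.4   2.31]
```

View pics/top4z.png

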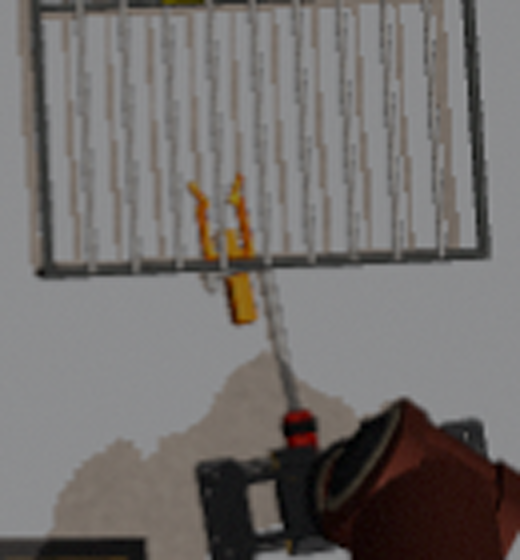

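Works: the clip is drawn out with the block now past the front edge. Continue.

```bash
python3 -m handwheel '[0,0,0,-0.015,0,0,-1, 0,0,0,-0.015,0,0,-1,0,0,0,-0.015,0,0,-1,0,0,0,-0.015,0,0,-1,0,0,0,-0.012,0,0,-1,0,0,0,0,0,0,-1]' 40
python3 - <<'E'
from h import *
go([.318,-.332,.029],8)
snap('top','top5')
i=cv2.imread('pics/top5.png'); cv2.imwrite('pics/top5z.png',cv2.resize(i[200:320,350:480],(0,0),fx=4.5,fy=4.5,interpolation=cv2.INTER_CUBIC))
E
```

```text
time: 9.48
tcp_pos: [0.304, -0.3348, 0.0299]
eef_rot: [0.706, 0.047, -0.048, -0.705]
wrist_force: [0.1, 0.7, -1.8]
gripper_width: 0.0199
rotvec(tool) [ 0.0012 -0.0041 -0.0015] rows 1.0
 shift after turn [0.0142 0.0009 0.0008]
 shift now [0.0142 0.0009 0.0008] rows 0.23756596911022787 yaw now 7.77 tcp [ 0.304  -0.3348  0.0299] F [ 0.1  0.7 -1.8] w 0.0199 t 9.475 q [ 0.81  0.66 -0.04  2.17  0.09  0.31  2.4 ]
```

View pics/top5z.png

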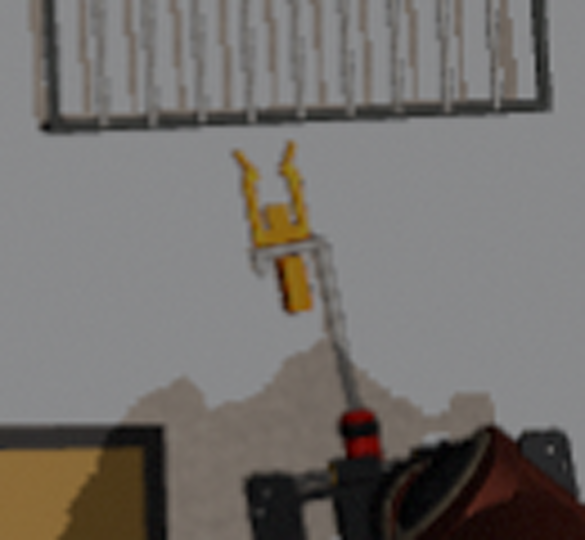

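```bash
python3 -m handwheel '[0,0,0,0.006,0,0,-1, 0,0,0,0,-0.02,0,-1,0,0,0,0,-0.03,0,-1,0,0,0,0,-0.04,0,-1,0,0,0,0,-0.03,0,-1,0,0,0,0.03,0,0.03,-1,0,0,0,0.03,0,0.05,-1,0,0,0,0.03,0,0.055,-1,0,0,0,0.02,0,0.055,-1,0,0,0,0,0,0.055,-1,0,0,0,0,0,0,-1]' 40
python3 - <<'E'
from h import *
go([.455,-.005,.06],8)
E
```

```text
time: 10.9
tcp_pos: [0.4003, -0.0644, 0.1547]
eef_rot: [0.707, 0.059, -0.048, -0.703]
wrist_force: [-0.7, -0.7, -1.7]
gripper_width: 0.0195
rotvec(tool) [0.0055 0.0127 0.015 ] rows 1.0
 shift after turn [0.0624 0.0947 0.0513]
 shift now [0.0616 0.0954 0.051 ] rows 2.074756160574678 yaw now 8.73 tcp [ 0.4003 -0.0644  0.1547] F [-0.7 -0.7 -1.7] w 0.0195 t 10.9 q [ 0.17  0.36 -0.08  2.19  0.06  0.57  1.76]
```

```bash
python3 -m handwheel '[0.0055,0.0127,0.015,0.04,0.01,0.03,-1, 0,0,0,0.022,0.04,0.02,-1,0,0,0,0,0.04,0,-1,0,0,0,0,0,0,-1]' 40
python3 - <<'E'
from h import *
go([.455,-.005,.017],8)
E
```

```text
time: 11.4
tcp_pos: [0.461, -0.0045, 0.064]
eef_rot: [0.706, 0.052, -0.047, -0.705]
wrist_force: [-0.4, 0.6, -1.0]
gripper_width: 0.0198
rotvec(tool) [0.0019 0.0003 0.0074] rows 1.0
 shift after turn [-0.006   0.047   0.0003]
 shift now [-0.0063  0.047   0.0004] rows 0.7899949230766715 yaw now 8.02 tcp [ 0.461  -0.0045  0.064 ] F [-0.4  0.6 -1. ] w 0.0198 t 11.4 q [-0.    0.6  -0.05  2.13  0.08  0.4   1.59]
```

```bash
python3 -m handwheel '[0.002,0,0.007,0,0.02,0,-1, 0,0,0,0,0.015,0,-1,0,0,0,0,0.007,0,-1,0,0,0,0,0,0,-1]' 40
python3 - <<'E'
from h import *
go([.455,-.005,.017],8)
E
```

```text
time: 11.9
tcp_pos: [0.4649, -0.0066, 0.0246]
eef_rot: [0.706, 0.051, -0.045, -0.705]
wrist_force: [-0.7, -0.6, -2.2]
gripper_width: 0.0199
rotvec(tool) [ 0.0018 -0.0031  0.0082] rows 1.0
 shift after turn [-0.0096  0.0076  0.0029]
 shift now [-0.0097  0.0075  0.0029] rows 0.20992920233560833 yaw now 7.82 tcp [ 0.4649 -0.0066  0.0246] F [-0.7 -0.6 -2.2] w 0.0199 t 11.9 q [-0.01  0.68 -0.04  2.14  0.09  0.31  1.58]
```

```bash
python3 -m handwheel '[0.002,0,0.008,0,0.004,0,-1, 0,0,0,0,0.003,0,-1,0,0,0,0,0.001,0,-1,0,0,0,0,0,0,-1]' 40
python3 - <<'E'
from h import *
go([.455,-.005,.017],8)
E
```

```text
time: 12.4
tcp_pos: [0.466, -0.0067, 0.0175]
eef_rot: [-0.705, -0.049, 0.047, 0.706]
wrist_force: [-0.8, -0.3, -1.3]
gripper_width: 0.02
rotvec(tool) [ 0.0001 -0.0034  0.0026] rows 1.0
 shift after turn [-0.0106  0.0005  0.0033]
 shift now [-0.0106  0.0005  0.0032] rows 0.18517912829761402 yaw now 7.81 tcp [ 0.466  -0.0067  0.0175] F [-0.8 -0.3 -1.3] w 0.02 t 12.4 q [-0.    0.7  -0.04  2.14  0.09  0.3   1.58]
```

```bash
python3 -m handwheel '[0,0,0.002,0,0.001,0,-1,0,0,0,0,0,0,-0.3,0,0,0,0,0,0,-0.3,0,0,0,0,0,0,-0.3,0,0,0,0,-0.03,0,-0.3,0,0,0,0,-0.05,0,-0.3,0,0,0,0,-0.05,0,-0.3]' 40
python3 - <<'E'
from h import *
d=load('top5')
# crop ->full : /4.5 + (350,200)
f=lambda x,y:(x/4.5+350-.4,y/4.5+200-.4)
for n,uv,z in [('blockend top',f(298,310),.03),('tipL',f(238,155),.008),('tipR',f(290,145),.008),('blockfront',f(288,258),.03)]: print(n,np.round(uv,1),onz(d,uv,z).round(4))
hsv=cv2.cvtColor(d['pixels'],cv2.COLOR_RGB2HSV)
m=cv2.inRange(hsv,(8,120,60),(28,255,255)); m[:200]=0;m[280:]=0;m[:,:385]=0;m[:,440:]=0
ys,xs=np.nonzero(m);print(len(xs),xs.min(),xs.max(),ys.min(),ys.max())
go([.455,-.2,.15],8)
E
```

```text
time: 13.28
tcp_pos: [0.4642, -0.0066, 0.1472]
eef_rot: [-0.705, -0.046, 0.051, 0.706]
wrist_force: [0.9, -0.1, 0.3]
gripper_width: 0.033
blockend top [415.8 268.5] [ 0.4257 -0.2931  0.03  ]
tipL [402.5 234. ] [ 0.5255 -0.2623  0.008 ]
tipR [414.  231.8] [ 0.5312 -0.2956  0.008 ]
blockfront [413.6 256.9] [ 0.4584 -0.288   0.03  ]
217 402 418 232 268
rotvec(tool) [-0.0009 -0.0028 -0.007 ] rows 1.0
 shift after turn [-0.036  -0.0028 -0.1903]
 shift now [-0.0355 -0.0027 -0.1904] rows 3.2274598764844247 yaw now 7.84 tcp [ 0.4642 -0.0066  0.1472] F [ 0.9 -0.1  0.3] w 0.033 t 13.275 q [ 0.03  0.46 -0.08  2.04  0.06  0.65  1.61]
```

Run:
```python
from h import *
snap('top','top6');snap('side','side6')
i=cv2.imread('pics/top6.png'); a=cv2.resize(i[210:290,380:440],(0,0),fx=6.5,fy=6.5,interpolation=cv2.INTER_CUBIC)
i=cv2.imread('pics/side6.png'); b=cv2.resize(i[180:260,310:410],(0,0),fx=4,fy=4,interpolation=cv2.INTER_CUBIC)
o=np.zeros((520,800,3),np.uint8);o[:520,:390]=a;o[:320,395:795]=b;cv2.imwrite('pics/m6.png',o)
```

```text
(no output)
```

View pics/m6.png

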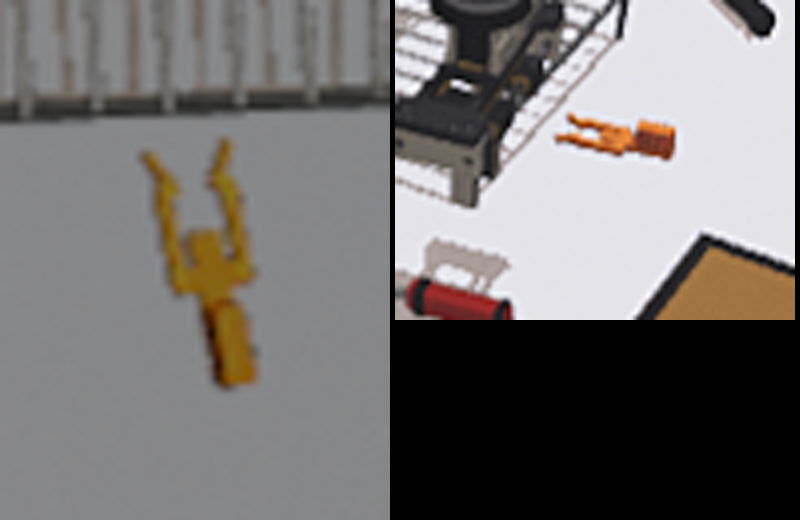

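View pics/top6.png

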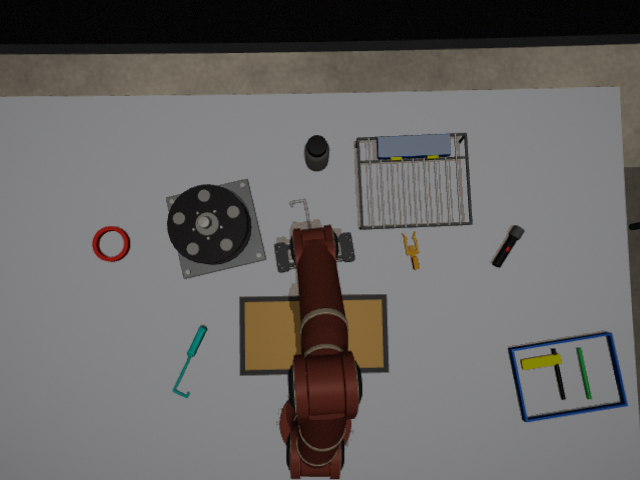

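View pics/side6.png

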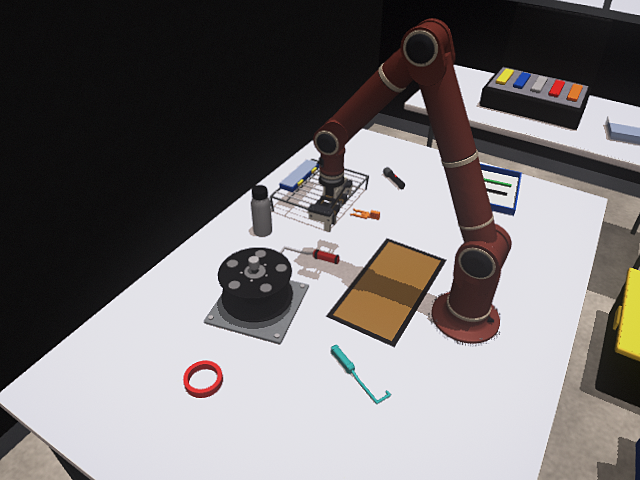

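Run:
```python
from h import *
d=load('top6');s=load('side6')
f=lambda x,y:(x/6.5+380-.4,y/6.5+210-.4)
be=onz(d,f(241,382),.03);bf=onz(d,f(229,303),.03);tl=onz(d,f(148,155),.008);tr=onz(d,f(226,142),.008)
tm=(tl+tr)/2
print(be,bf,tm); h=(tm-be)[:2];print(np.degrees(np.arctan2(h[1],h[0])),np.linalg.norm(h)); h/=np.linalg.norm(h)
print('grip est',be[:2]+.0175*h, tm[:2]-.088*h)
# height check: block top vs side image
p,e=tri(d,f(241,382),s,((671-395)/4+310-.4,130/4+180-.4)); print(p,e)
p,e=tri(d,f(241,382),s,((671-395)/4+310-.4,122/4+180-.4)); print(p,e)
h2=np.array([-h[1],h[0]])
g=np.mean([be[:2]+.0175*h,tm[:2]-.088*h],axis=0)
P=[np.r_[g+x*h+y*h2,z] for x,y,z in [(-.0175,-.007,.03),(-.0175,.007,.03),(.0175,-.007,.03),(.0175,.007,.03),(.088,.018,.008),(.088,-.018,.008),(-.0175,-.007,0),(-.0175,.007,0)]]
for n,dd in (('top6',d),('side6',s)):
    im=dd['pixels'][:,:,::-1].copy(); im=cv2.resize(im,(0,0),fx=6,fy=6,interpolation=cv2.INTER_CUBIC)
    q=proj(dd,P); 
    for u in q: cv2.circle(im,tuple(int(v) for v in (u+.5)*6-.5),2,(255,0,0),-1)
    c=(q.mean(0)*6).astype(int); cv2.imwrite('pics/f_%s.png'%n,im[c[1]-200:c[1]+200,c[0]-200:c[0]+200])
a=cv2.hconcat([cv2.imread('pics/f_top6.png'),cv2.imread('pics/f_side6.png')]);cv2.imwrite('pics/fit6.png',a)
print(g); go([*g,.1],8)
```

```text
[ 0.42601917 -0.29555963  0.03      ] [ 0.46031371 -0.29150663  0.03      ] [ 0.52973465 -0.27925426  0.008     ]
8.93448223214334 0.10498935846640105
grip est [ 0.44330684 -0.29284179] [ 0.44280239 -0.2929211 ]
[ 0.4277978  -0.29549516  0.02594966] 0.0037630323117146063
[ 0.42766587 -0.29355209  0.03625901] 0.003914961812318274
[ 0.44305461 -0.29288145]
rotvec(tool) [ 0.0005 -0.003   0.0048] rows 1.0
 shift after turn [-0.0644  0.0505 -0.2802]
 shift now [-0.0638  0.0503 -0.2803] rows 4.86457256648303 yaw now 7.83 tcp [ 0.4679 -0.0065  0.1505] F [0.1 1.5 0.6] w 0.0324 t 13.375 q [ 0.03  0.45 -0.08  2.04  0.06  0.65  1.61]
```

View pics/fit6.png

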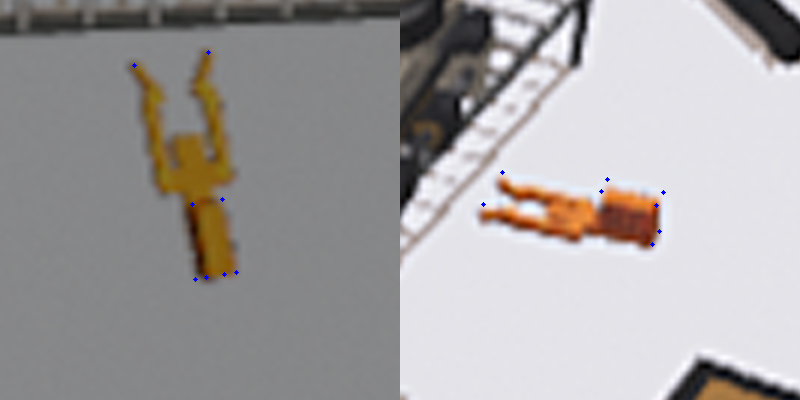

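```bash
python3 -m handwheel '[0,0,0,-0.005,0,-0.05,0.2,0,0,0,-0.01,0,-0.055,0.2,0,0,0,-0.02,0,-0.055,0.2,0,0,0,-0.02,0,-0.055,0.2,0,0,0,-0.01,0,-0.05,0.2,0,0,0,0,0.03,-0.01,0.2,0,0,0,0,0,0,0.2]' 40
python3 - <<'E'
from h import *
go([.443,-.293,.0175],8.5)
E
```

```text
time: 14.25
tcp_pos: [0.4404, -0.2946, 0.1145]
eef_rot: [-0.704, -0.051, 0.049, 0.706]
wrist_force: [0.1, -0.2, -0.3]
gripper_width: 0.056
rotvec(tool) [-0.0024 -0.0071  0.0033] rows 1.0
 shift after turn [0.0028 0.097  0.0012]
 shift now [0.0025 0.097  0.001 ] rows 1.617859362402579 yaw now 8.09 tcp [ 0.4404 -0.2946  0.1145] F [ 0.1 -0.2 -0.3] w 0.056 t 14.25 q [ 0.61  0.58 -0.09  1.9   0.07  0.66  2.19]
```

```bash
python3 -m handwheel '[-0.002,-0.007,0.003,0.003,0.03,0.001,0.2,0,0,0,0,0.03,0,0.2,0,0,0,0,0.02,0,0.2,0,0,0,0,0.008,0,0.2,0,0,0,0,0,0,0.2]' 40
python3 - <<'E'
from h import *
go([.443,-.293,.0175],8.5)
E
```

```text
time: 14.88
tcp_pos: [0.4468, -0.2887, 0.0267]
eef_rot: [-0.705, -0.056, 0.053, 0.705]
wrist_force: [-0.5, -0.8, 1.0]
gripper_width: 0.0555
rotvec(tool) [-0.0005  0.0072  0.0042] rows 1.0
 shift after turn [-0.0044  0.0092 -0.0037]
 shift now [-0.0044  0.0092 -0.0037] rows 0.18118485323785102 yaw now 8.92 tcp [ 0.4468 -0.2887  0.0267] F [-0.5 -0.8  1. ] w 0.0555 t 14.875 q [ 0.58  0.73 -0.07  1.95  0.1   0.46  2.16]
```

```bash
python3 -m handwheel '[0,0.005,0.004,-0.003,0.005,-0.004,0.2,0,0,0,0,0.003,0,0.2,0,0,0,0,0,0,0.2]' 40
python3 - <<'E'
from h import *
go([.443,-.293,.0175],8.5)
E
```

```text
time: 15.25
tcp_pos: [0.4456, -0.2939, 0.0203]
eef_rot: [0.706, 0.054, -0.052, -0.704]
wrist_force: [-0.6, 0.1, 0.5]
gripper_width: 0.0558
rotvec(tool) [0.002  0.0022 0.0029] rows 1.0
 shift after turn [-0.0024  0.0028  0.0013]
 shift now [-0.0024  0.0028  0.0013] rows 0.06500494944237185 yaw now 8.63 tcp [ 0.4456 -0.2939  0.0203] F [-0.6  0.1  0.5] w 0.0558 t 15.25 q [ 0.58  0.74 -0.07  1.95  0.1   0.45  2.17]
```

```bash
python3 -m handwheel '[0.002,0,0.003,-0.002,0.0028,0.001,-0.2,0,0,0,0,0,0,-0.3,0,0,0,0,0,0,-0.5,0,0,0,0,0,0,-1,0,0,0,0,0,0,-1,0,0,0,0,0,0,-1,0,0,0,0,0,0,-1]' 50
python3 - <<'E'
from h import *
go([.443,-.293,.0175],8.5)
E
```

```text
time: 16.12
tcp_pos: [0.4434, -0.2933, 0.0177]
eef_rot: [0.705, 0.053, -0.053, -0.705]
wrist_force: [0.1, -0.1, -0.2]
gripper_width: 0.0135
rotvec(tool) [0.0002 0.002  0.0002] rows 1.0
 shift after turn [-0.0004  0.0002  0.0003]
 shift now [-0.0004  0.0002  0.0003] rows 0.008854487472716444 yaw now 8.61 tcp [ 0.4434 -0.2933  0.0177] F [ 0.1 -0.1 -0.2] w 0.0135 t 16.125 q [ 0.59  0.75 -0.06  1.96  0.1   0.44  2.17]
```

```bash
python3 -m handwheel '[0,0,0,0,-0.02,0,-1,0,0,0,0,-0.05,0,-1,0,0,0,0,-0.055,0,-1,0,0,0,0,-0.055,0,-1,0,0,0,0,-0.04,0,-1,0,0,0,0,0,0,-1]' 50
python3 - <<'E'
from h import *
go([.426,.253,.22],8.5)
snap('top','top7');snap('side','side7')
i=cv2.imread('pics/top7.png'); a=cv2.resize(i[180:300,380:480],(0,0),fx=4,fy=4,interpolation=cv2.INTER_CUBIC)
i=cv2.imread('pics/side7.png'); b=cv2.resize(i[110:230,300:400],(0,0),fx=4,fy=4,interpolation=cv2.INTER_CUBIC)
cv2.imwrite('pics/m7.png',cv2.hconcat([a,b]))
E
```

```text
time: 16.88
tcp_pos: [0.4426, -0.2929, 0.2431]
eef_rot: [-0.704, -0.052, 0.054, 0.706]
wrist_force: [0.7, 0.1, -1.3]
gripper_width: 0.0137
rotvec(tool) [-0.002   0.0022 -0.0029] rows 1.0
 shift after turn [0.0642 0.0231 0.5424]
 shift now [0.0655 0.024  0.5422] rows 9.111531836804357 yaw now 8.62 tcp [ 0.4426 -0.2929  0.2431] F [ 0.7  0.1 -1.3] w 0.0137 t 16.875 q [ 0.62  0.42 -0.11  1.75  0.05  0.98  2.21]
```

View pics/m7.png

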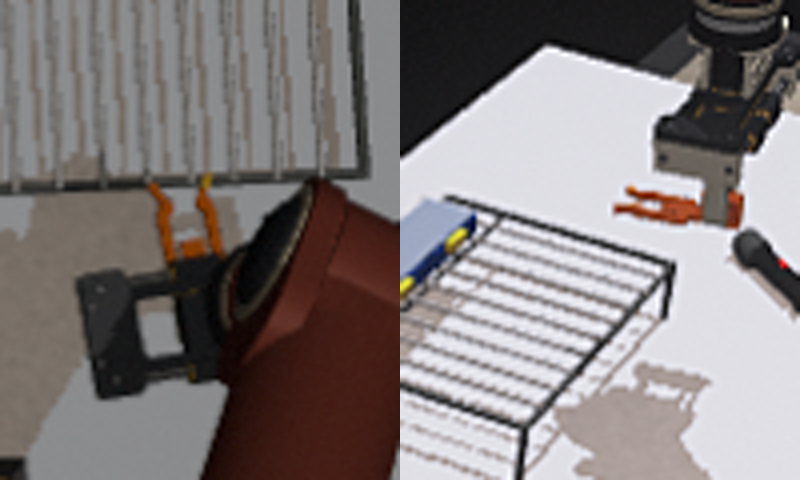

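Clip held, level. Transit to the winder.

```bash
python3 -m handwheel '[0,0,0,0.015,0,0.03,-1,0,0,0,0.015,0,0.045,-1,0,0,0,0.012,0,0.055,-1,0,0,0,0.01,0,0.055,-1,0,0,0,0.008,0,0.055,-1,0,0,0,0,0,0.055,-1,0,0,0,0,0,0.055,-1,0,0,0,0,0,0.055,-1,0,0,0,0,0,0.045,-1,0,0,0,0,0,0.03,-1,0,0,0,0,0,0,-1]' 50
python3 - <<'E'
from h import *
go([.426,.253,.22],8.5)
E
```

```text
time: 18.35
tcp_pos: [0.4156, 0.205, 0.2218]
eef_rot: [-0.702, -0.033, 0.072, 0.708]
wrist_force: [-0.5, -0.7, -1.4]
gripper_width: 0.014
rotvec(tool) [-0.0133  0.     -0.0552] rows 1.0
 shift after turn [0.0173 0.0018 0.046 ]
 shift now [0.0174 0.0015 0.046 ] rows 0.8196169097468963 yaw now 8.52 tcp [0.4156 0.205  0.2218] F [-0.5 -0.7 -1.4] w 0.014 t 18.35 q [-0.3   0.38 -0.26  1.91  0.07  0.91  1.13]
```

```bash
python3 -m handwheel '[-0.0133,0,-0.055,0.006,0,0.03,-1,0,0,0,0.004,0,0.014,-1,0,0,0,0,0,0,-1]' 50
python3 - <<'E'
from h import *
go([.426,.253,.18],8.5)
snap('top','top8');snap('side','side8')
i=cv2.imread('pics/top8.png'); a=cv2.resize(i[180:300,150:290],(0,0),fx=4,fy=4,interpolation=cv2.INTER_CUBIC)
i=cv2.imread('pics/side8.png'); b=cv2.resize(i[180:340,190:340],(0,0),fx=4,fy=3,interpolation=cv2.INTER_CUBIC)
cv2.imwrite('pics/m8a.png',a);cv2.imwrite('pics/m8b.png',b)
E
```

```text
time: 18.73
tcp_pos: [0.419, 0.2449, 0.2178]
eef_rot: [0.708, 0.048, -0.053, -0.702]
wrist_force: [-0.5, -1.4, -0.7]
gripper_width: 0.0137
rotvec(tool) [ 0.0074 -0.0056 -0.0081] rows 1.0
 shift after turn [0.0081 0.0378 0.007 ]
 shift now [0.0084 0.0377 0.0073] rows 0.6550108505192546 yaw now 8.18 tcp [0.419  0.2449 0.2178] F [-0.5 -1.4 -0.7] w 0.0137 t 18.725 q [-0.4   0.39 -0.24  1.89  0.12  0.88  1.01]
```

View pics/m8a.png

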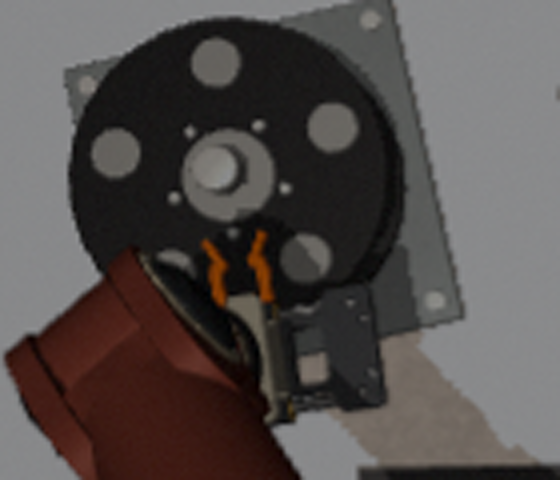

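View pics/m8b.png

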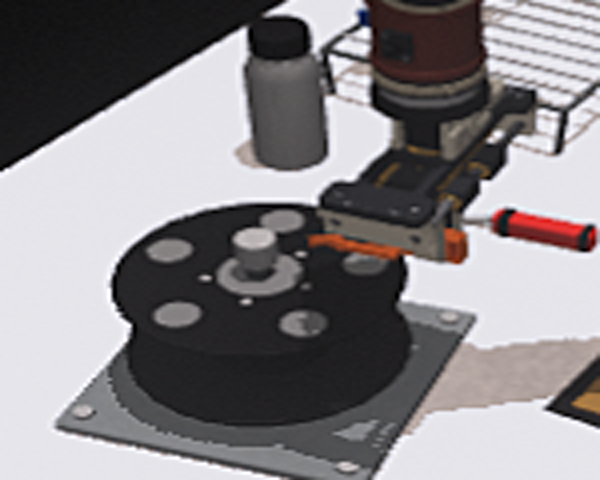

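Run:
```python
from h import *
d=load('top8')
a=onz(d,(201.7,240.3),.208);b=onz(d,(215.2,238.4),.208);m=(a+b)/2
s=r.observe();Rm=R.from_quat(s['eef_rot']).as_matrix();p=np.array(s['tcp_pos'])
print(s['time'],a,b,m,'in tool',Rm.T@(m-p))
for w in (.018,-.018): print(proj(d,p+Rm@np.array([.088,.0097,w])))
```

```text
18.825 [0.50327375 0.27156408 0.208     ] [0.50736462 0.23803546 0.208     ] [0.50531919 0.25479977 0.208     ] in tool [ 0.0870516   0.00933027 -0.00132867]
[[200.73373606 240.22864398]]
[[215.05762163 237.91821297]]
```

```bash
python3 -m handwheel '[0.007,-0.006,-0.008,0.006,0.01,0.007,-1,0,0,0,0,0.025,0,-1,0,0,0,0,0.012,0,-1,0,0,0,0,0,0,-1]' 50
python3 - <<'E'
from h import *
go([.4259,.2533,.158],8.5)
E
```

```text
time: 19.32
tcp_pos: [0.4264, 0.2488, 0.1685]
eef_rot: [0.706, 0.05, -0.049, -0.705]
wrist_force: [-0.7, -0.2, -0.2]
gripper_width: 0.0135
rotvec(tool) [ 0.0015 -0.0073  0.001 ] rows 1.0
 shift after turn [0.0002 0.0105 0.0045]
 shift now [0.0001 0.0105 0.0045] rows 0.19041803939677218 yaw now 8.08 tcp [0.4264 0.2488 0.1685] F [-0.7 -0.2 -0.2] w 0.0135 t 19.325 q [-0.41  0.47 -0.23  1.94  0.15  0.75  0.98]
```

```bash
python3 -m handwheel '[0.0015,-0.007,0.001,0,0.005,0.0045,-1,0,0,0,0,0.004,0,-1,0,0,0,0,0,0,-1]' 50
python3 - <<'E'
from h import *
go([.4259,.2533,.158],8.5)
E
```

```text
time: 19.7
tcp_pos: [0.4267, 0.2542, 0.1601]
eef_rot: [-0.705, -0.053, 0.052, 0.706]
wrist_force: [-0.0, -0.0, -0.6]
gripper_width: 0.0139
rotvec(tool) [-0.0014  0.0002  0.0026] rows 1.0
 shift after turn [-0.0009  0.0021 -0.0007]
 shift now [-0.0009  0.0021 -0.0007] rows 0.03968302769516831 yaw now 8.51 tcp [0.4267 0.2542 0.1601] F [-0.  -0.  -0.6] w 0.0139 t 19.7 q [-0.42  0.48 -0.23  1.95  0.16  0.73  0.98]
```

```bash
python3 -m handwheel '[0,0,0,0.01,0.001,0,-1,0,0,0,0.012,0,0,-1,0,0,0,0.01,0,0,-1,0,0,0,0,0,0,-1]' 50
python3 - <<'E'
from h import *
go([.4917,.2631,.158],8.5)
E
```

```text
time: 20.2
tcp_pos: [0.462, 0.2595, 0.1598]
eef_rot: [-0.704, -0.054, 0.05, 0.706]
wrist_force: [-0.7, 0.1, -0.9]
gripper_width: 0.0135
rotvec(tool) [-0.0022 -0.0007  0.0053] rows 1.0
 shift after turn [ 0.0299  0.0018 -0.0008]
 shift now [ 0.0299  0.002  -0.0008] rows 0.49923658793022174 yaw now 8.46 tcp [0.462  0.2595 0.1598] F [-0.7  0.1 -0.9] w 0.0135 t 20.2 q [-0.4   0.52 -0.22  1.86  0.16  0.77  1.01]
```

```bash
python3 -m handwheel '[0,0,0.005,0.005,0.0015,0,-1,0,0,0,0.005,0,0,-1,0,0,0,0,0,0,-1]' 50
python3 - <<'E'
from h import *
go([.4917,.2631,.158],8.5)
E
```

```text
time: 20.58
tcp_pos: [0.4721, 0.2611, 0.1581]
eef_rot: [-0.704, -0.052, 0.053, 0.706]
wrist_force: [0.2, -0.0, -0.7]
gripper_width: 0.0138
rotvec(tool) [-0.0022 -0.0003 -0.001 ] rows 1.0
 shift after turn [ 0.0197  0.0001 -0.001 ]
 shift now [ 0.0197  0.     -0.001 ] rows 0.32834673813851184 yaw now 8.48 tcp [0.4721 0.2611 0.1581] F [ 0.2 -0.  -0.7] w 0.0138 t 20.575 q [-0.4   0.54 -0.22  1.83  0.16  0.78  1.02]
```

```bash
python3 -m handwheel '[0,0,0,0.005,0,0,-1,0,0,0,0.005,0,0,-1]' 60; python3 -m handwheel '[0,0,0,0.004,0,0,-1]' 60
python3 - <<'E'
from h import *
go([.4917,.2631,.158],8.5)
E
```

```text
time: 20.82
tcp_pos: [0.4776, 0.262, 0.157]
eef_rot: [0.705, 0.049, -0.057, -0.705]
wrist_force: [-4.8, -0.5, -0.2]
gripper_width: 0.0138
time: 20.95
tcp_pos: [0.4801, 0.2625, 0.1566]
eef_rot: [0.706, 0.048, -0.058, -0.704]
wrist_force: [-5.8, -0.7, 2.3]
gripper_width: 0.0136
rotvec(tool) [ 0.0008  0.0022 -0.0147] rows 1.0
 shift after turn [ 0.0116 -0.0014 -0.0011]
 shift now [ 0.0115 -0.0015 -0.0011] rows 0.19502845520442938 yaw now 8.63 tcp [0.4801 0.2625 0.1566] F [-5.8 -0.7  2.3] w 0.0136 t 20.95 q [-0.39  0.56 -0.23  1.8   0.16  0.81  1.03]
```

```bash
python3 -m handwheel '[0,0,-0.015,0.007,-0.001,0,-1,0,0,-0.005,0.008,0,0,-1]' 60
python3 - <<'E'
from h import *
go([.4917,.2631,.158],8.5)
E
```

```text
time: 21.2
tcp_pos: [0.4927, 0.2645, 0.1575]
eef_rot: [0.706, 0.053, -0.053, -0.704]
wrist_force: [-16.2, -2.6, 7.8]
gripper_width: 0.0133
rotvec(tool) [ 0.002   0.0027 -0.0005] rows 1.0
 shift after turn [-0.0012 -0.0005 -0.0013]
 shift now [-0.0013 -0.0005 -0.0013] rows 0.03096070112253204 yaw now 8.65 tcp [0.4927 0.2645 0.1575] F [-16.2  -2.6   7.8] w 0.0133 t 21.2 q [-0.39  0.57 -0.22  1.78  0.16  0.81  1.03]
```

```bash
python3 -m handwheel '[0,0,0,0.004,0,0,-1]' 60;python3 -m handwheel '[0,0,0,0.004,0,0,-1]' 60
python3 - <<'E'
from h import *
go([.4917,.2631,.158],8.5)
snap('top','top9');snap('side','side9')
i=cv2.imread('pics/top9.png'); a=cv2.resize(i[180:300,150:290],(0,0),fx=4,fy=4,interpolation=cv2.INTER_CUBIC)
i=cv2.imread('pics/side9.png'); b=cv2.resize(i[220:310,210:310],(0,0),fx=6,fy=6,interpolation=cv2.INTER_CUBIC)
cv2.imwrite('pics/m9a.png',a);cv2.imwrite('pics/m9b.png',b)
E
```

```text
time: 21.32
tcp_pos: [0.4928, 0.2646, 0.1571]
eef_rot: [0.707, 0.05, -0.057, -0.703]
wrist_force: [-9.9, -2.2, 5.3]
gripper_width: 0.0135
time: 21.45
tcp_pos: [0.4929, 0.2646, 0.1569]
eef_rot: [0.708, 0.047, -0.06, -0.702]
wrist_force: [-10.7, -1.5, 6.6]
gripper_width: 0.0132
rotvec(tool) [ 0.006   0.0042 -0.0189] rows 1.0
 shift after turn [-0.0014 -0.0011 -0.0013]
 shift now [-0.0014 -0.0011 -0.0013] rows 0.036368489573769675 yaw now 8.74 tcp [0.4929 0.2646 0.1569] F [-10.7  -1.5   6.6] w 0.0132 t 21.45 q [-0.39  0.58 -0.22  1.76  0.16  0.84  1.04]
```

View pics/m9a.png

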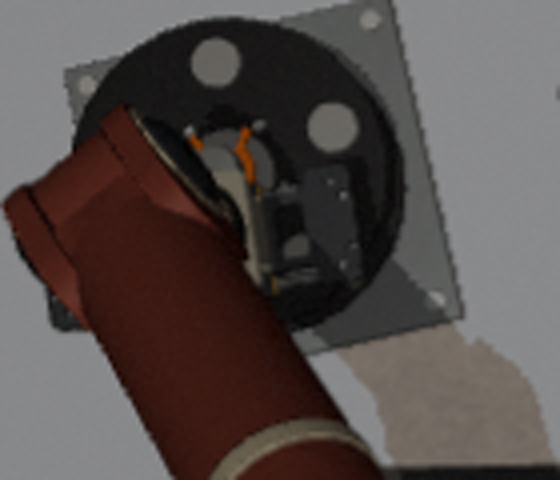

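View pics/m9b.png

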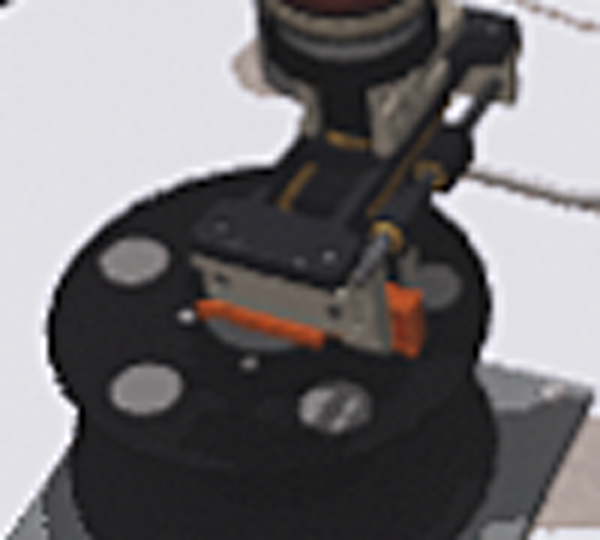

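```bash
python3 -m handwheel '[0.006,0,-0.019,0,0.0005,0,-1,0,0,0,0,0.0005,0,-1]' 60
python3 - <<'E'
from h import *
go([.4917,.2631,.1557],8.5)
E
```

```text
time: 21.8
tcp_pos: [0.4925, 0.2644, 0.1561]
eef_rot: [0.705, 0.054, -0.054, -0.705]
wrist_force: [-3.2, 0.5, 0.8]
gripper_width: 0.0137
rotvec(tool) [ 0.0004  0.0042 -0.0005] rows 1.0
 shift after turn [-0.001   0.0004 -0.0011]
 shift now [-0.001   0.0004 -0.0011] rows 0.025621598245846502 yaw now 8.74 tcp [0.4925 0.2644 0.1561] F [-3.2  0.5  0.8] w 0.0137 t 21.8 q [-0.39  0.57 -0.22  1.78  0.16  0.81  1.03]
```

Level and relaxed. Release and rise.

```bash
python3 -m handwheel '[0,0,0,0,0,0,0,0,0,0,0,0,0,0,0,0,0,0,0,0,0,0,0,0,0,0,0,0]' 60;python3 -m handwheel '[0,0,0,0,-0.02,0,0,0,0,0,0,-0.04,0,0,0,0,0,0,-0.04,0,0,0,0,0,-0.06,0,0,0,0,0,0,-0.055,0,-0.055,0,0,0,0,0,-0.06,0,0,0,0,0,0,-0.06,0]'
python3 - <<'E'
from h import *
go([.4917,.2631,.158],8.5)
snap('top','top10');snap('side','side10')
i=cv2.imread('pics/top10.png'); a=cv2.resize(i[170:290,150:290],(0,0),fx=5,fy=5,interpolation=cv2.INTER_CUBIC)
i=cv2.imread('pics/side10.png'); b=cv2.resize(i[235:315,210:310],(0,0),fx=7,fy=7,interpolation=cv2.INTER_CUBIC)
cv2.imwrite('pics/m10a.png',a);cv2.imwrite('pics/m10b.png',b)
E
```

```text
time: 22.3
tcp_pos: [0.4984, 0.2651, 0.1576]
eef_rot: [-0.704, -0.057, 0.049, 0.706]
wrist_force: [-0.0, 0.0, 0.1]
gripper_width: 0.0455
rotvec(tool) [-0.0019  0.0018  0.0105] rows 1.0
 shift after turn [-0.0069 -0.0004 -0.001 ]
 shift now [-0.0069 -0.0005 -0.001 ] rows 0.11634246639436006 yaw now 8.61 tcp [0.4984 0.2651 0.1576] F [-0.   0.   0.1] w 0.0455 t 22.3 q [-0.39  0.57 -0.22  1.77  0.17  0.81  1.03]invalid input
```

View pics/m10a.png

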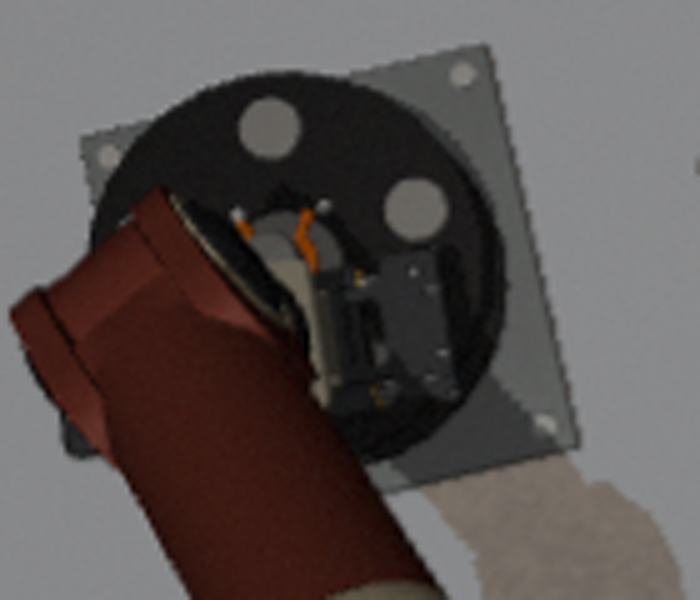

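View pics/m10b.png

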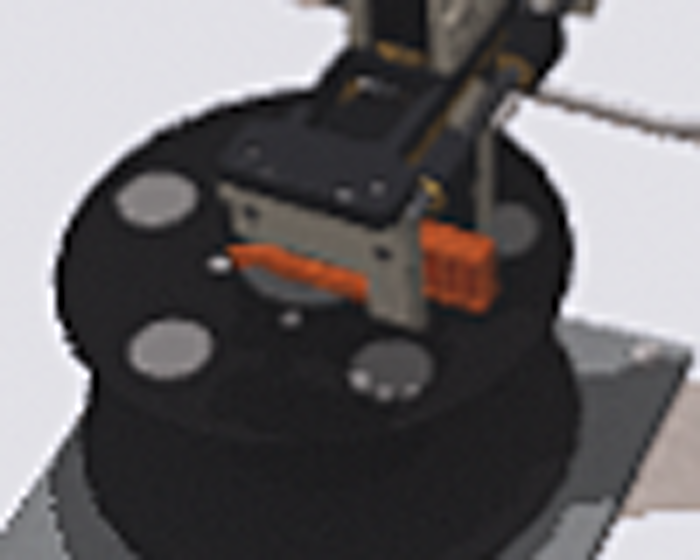

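```bash
python3 -m handwheel '[0,0,0,-0.005,-0.02,0,0, 0,0,0,-0.005,-0.04,0,0, 0,0,0,-0.005,-0.05,0,0, 0,0,0,0,-0.05,-0.03,0, 0,0,0,0,0,-0.055,0, 0,0,0,0,0,-0.055,0, 0,0,0,0,0,-0.05,0, 0,0,0,0,0,0,0]'
python3 - <<'E'
from h import *
go([.4917,.2631,.158],8.5)
snap('top','top11');snap('side','side11')
i=cv2.imread('pics/top11.png'); a=cv2.resize(i[170:290,150:290],(0,0),fx=5,fy=5,interpolation=cv2.INTER_CUBIC)
i=cv2.imread('pics/side11.png'); b=cv2.resize(i[235:315,210:310],(0,0),fx=7,fy=7,interpolation=cv2.INTER_CUBIC)
cv2.imwrite('pics/m11a.png',a);cv2.imwrite('pics/m11b.png',b)
E
```

```text
time: 23.4
tcp_pos: [0.5115, 0.0699, 0.3226]
eef_rot: [-0.705, -0.059, 0.05, 0.705]
wrist_force: [-0.8, -0.0, -0.9]
gripper_width: 0.0466
rotvec(tool) [-0.0004  0.0055  0.0134] rows 1.0
 shift after turn [0.0089 0.1646 0.194 ]
 shift now [0.0078 0.1648 0.1939] rows 4.24362879670377 yaw now 8.81 tcp [0.5115 0.0699 0.3226] F [-0.8 -0.  -0.9] w 0.0466 t 23.4 q [-0.03  0.32 -0.2   1.67  0.07  1.14  1.47]
```

View pics/m11a.png

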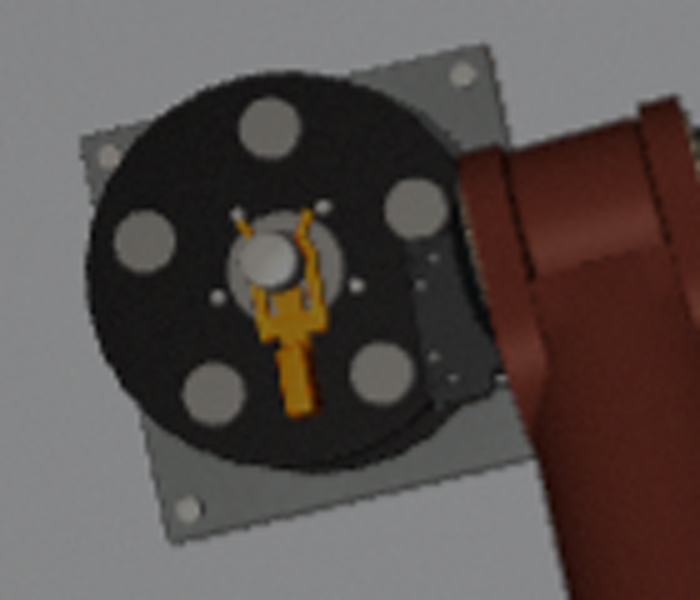

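View pics/m11b.png

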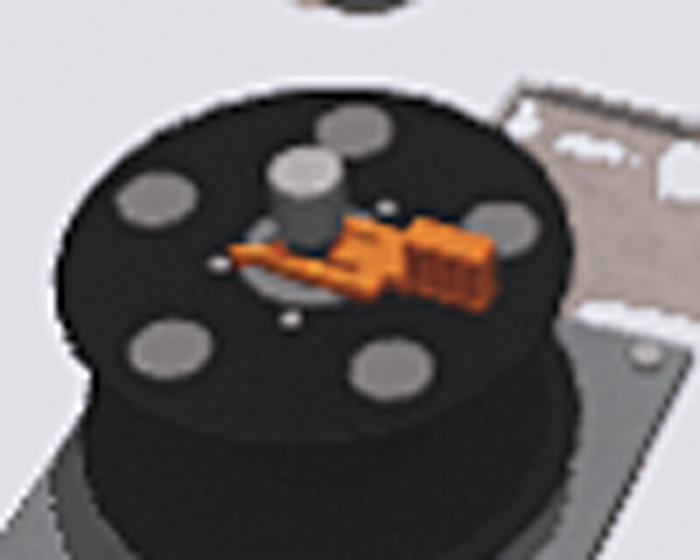

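Run:
```python
from h import *
d=load('top11');s=load('side11');f=lambda x,y:(x/5+150-.4,y/5+170-.4)
be=onz(d,f(301,414),.168);tl=onz(d,f(240,222),.146);tr=onz(d,f(308,212),.146);tm=(tl+tr)/2
v=(tm-be)[:2];L=np.linalg.norm(v);print(be,tm,np.degrees(np.arctan2(v[1],v[0])),L)
h=v/L;S=onz(d,f(272-2,259),.184)[:2];print('head',S,'axis-from-tips along',(tm[:2]-S)@h,'lat',(tm[:2]-S)@np.r_[-h[1],h[0]])
h2=np.r_[-h[1],h[0]];S=np.r_[.5535,.2735]
for nm,dd in (('top11',d),('side11',s)):
    im=cv2.resize(dd['pixels'][:,:,::-1],(0,0),fx=7,fy=7,interpolation=cv2.INTER_CUBIC)
    P=[np.r_[S+(x-61.5)/1e3*h+y/1e3*h2,.138+z/1e3] for x,y,z in [(-17.5,-7,30),(-17.5,7,30),(17.5,-7,30),(17.5,7,30),(88,18,8),(88,-18,8),(-17.5,-7,0),(-17.5,7,0)]]
    q=proj(dd,P)
    for u in q: cv2.circle(im,tuple(int(v) for v in (u+.5)*7-.5),2,(255,80,0),-1)
    c=(q.mean(0)*7).astype(int); cv2.imwrite('pics/g_%s.png'%nm,im[c[1]-200:c[1]+200,c[0]-200:c[0]+200])
cv2.imwrite('pics/fit11.png',cv2.hconcat([cv2.imread('pics/g_top11.png'),cv2.imread('pics/g_side11.png')]))
```

```text
[0.47490226 0.25920328 0.168     ] [0.57952761 0.27665121 0.146     ] 9.467853266285468 0.10607022976928408
head [0.55323092 0.27132854] axis-from-tips along 0.026814029165977693 lat 0.0009245178963660037
```

View pics/fit11.png

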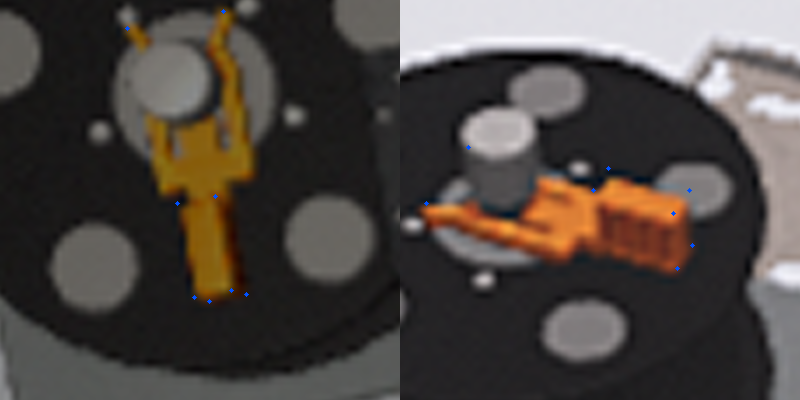

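View pics/top11.png

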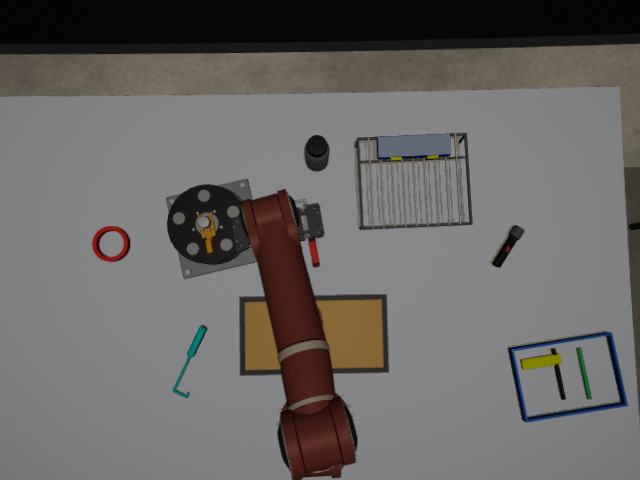

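Run:
```python
from h import *
print(r.observe()['time'],r.observe()['wrist_force']); r.hand_in()
```

```text
23.5 [-0.65007697  0.4840481   0.25383597]
the job is handed in; nothing more can be done
```

The clip is on the spindle, and the job was handed in at 23.5 s of the 58 s allowed. I drew the clip out from under the rack with the red hook and laid the hook back about where it had been. I then gripped the clip by its block and pushed it sideways onto the groove.

**Seating:** Pushing further did not move the clip, with about 11 N on the wrist (peak reading 16 N). In the top picture the jaw tips stand 26.8 mm past the spindle axis, where about 26.5 mm is expected when fully home. It sits 1 mm off to the side.

**Flatness:** The clip drawn at its seated pose matches both pictures to within about 2–3 mm, so it appears to lie flat on the reel.

**Other objects:** The gripper ended clear of everything. In the last top picture the flask, tape, torch and turquoise hook stand where they started.

**Small disagreements:** Heights triangulated from the two views differed from the text: the spindle head came out at 181 mm against 184 mm, and the grey hub at 128 mm against 138 mm. The rays for the clip's block missed each other by about 4 mm. I used the text's heights there, and the forces at contact agreed with them. One rising move was refused because I mistyped its rows; I sent it again correctly.

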